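# Load a block into the part-marking station

## Task

Get the aluminium block with two screw holes ready for marking: raise the lever on the marking head all the way, lift the block out of the rack by its ends, set it down flat on the open bench and let go, then take it again by its long sides and lay it, holes up, on the narrow sloped rest between the two stops. Only when it lies there released, lower the lever fully, so that the rubber foot comes to rest on the block. Leave the roller and the thin plate in the rack.

Things in the scene. Friction and masses are not known exactly. Their poses are not given: they have to be found in the camera images.
- marker: Marking station, fixed: dark steel base (x -60 to 190, y -50 to 50, 15 mm thick) with a raised sloped rest and behind it a grey head (x 113 to 180, y -28 to 28, 188 mm high) with a pivoting steel arm. Origin on the bench straight below the middle of the rest; x from rest to head (away from the robot), y to the lever's side, z up
- rest: Sloped rest: steel bar 84 long (x), only 26 mm wide (y), an upright stop at each end, 28 high, 8 thick, 68 mm apart inside; long sides open. Origin: middle of its supporting surface, 62 mm above the bench; x along the bar, rising 0.26 rad towards the head; z square to the slope. A seated block has its origin here and its x along this x, either way round
- lever (a joint): Lift lever angle, rad: 0 = down (lever parallel to the rest's slope, pointing to the robot, 0.26 rad below level), 1.5 = fully up; stays where left (3 N at the knob). Turns about a level shaft along the station's y. Rigid with the arm that holds the 24 mm rubber foot over the middle of the rest; the foot meets a seated block at about 0.01
- lever_knob (a point): Centre of the black ball knob, 20 mm across, on the end of the lever (a steel rod 10 mm thick), 80 mm to the station's +y side of the rest's middle line; 124 mm above the bench when down, 268 mm when up
- lever_hinge (a point): Point on the lever's pivot axis, beside the lever, 120 mm from the knob's centre, 155 mm above the bench
- block: Rectangular aluminium block, 62 long (x) x 34 wide (y) x 32 mm high (z), with two dark screw holes 46 mm apart on its top: the only full-height rectangular part in the rack. Origin in the centre of its underside
- rack: Grey plastic rack, fixed: three lanes 43 mm apart along its y. Base 70 (x) x 134 (y) x 12 mm; ribs 5 mm thick, 62 mm long (x), up to 42 mm above the bench, stand 2 mm beside the parts and hide their long sides; the lane ends (x) are open. Origin in the centre of its underside
- roller: Aluminium roller, 32 mm across, 62 mm long, lying in one lane of the rack; stays there. Origin in the middle of its underside as built
- bar: Thin aluminium plate 62 x 34 x 14 mm with one hole, lying in one lane of the rack; stays there. Origin in the centre of its underside
There are look-alikes about, which are no part of the job. Leave any orange or red look-alike of the block alone.

How it is judged:
By the outcome, as a careful person would: the job done as asked, in the order asked, and still so for the second after the job is handed in, with the robot touching nothing.
It also fails if it takes over 72 s, if anything falls off the work surface, if the arm or the gripper's body presses on something with over 40 N, if the wrist force passes 120 N, or if a joint passes its speed limit or range.

## Robot

A 6-joint arm with a two-finger parallel gripper is mounted at the origin on the work surface. World frame = base frame: x ahead of the robot, y to its left, z up, the work surface at z = 0. Lengths are in m, angles in degrees, forces in N, time in s.
With the tool pointing down it reaches from about 0.25 to 0.725 m from the base axis. Payload 9.7 kg.
Tool frame: the origin (TCP) lies between the finger pads; the fingertips stand bot.tcp_to_tips ahead of it and the grasp point (between the pads) lies 2 mm behind it (bot.tcp_to_tips is the distance from the TCP to the fingertips, in m); z points along the fingers, y is the line along which they close (so a half turn about z gives the same grasp; the last joint's range is limited). The gripper opens to 85 mm and grips with 20 to 120 N. Pads are 22 mm wide; open, the fingers measure 114 mm over their backs; the gripper's body (76 mm by 85 mm) begins 54 mm behind the grasp point. The pads swing forward as they close: fully open they stand 13 mm farther back than shut.
Start: joints at [69.614, 4.979, 10.078, 95.1, 0, 90], TCP at [0.192, 0.516, 0.248] pointing down, gripper open.
Joint ranges: [-179.16, 179.16], [-48.56, 103.87], [-65.8, 70.77], [-126.05, 130.52], [-82.76, 87.17], [-180, 180]. Speed limits (degrees/s): [127.2, 127.2, 147.25, 180, 180, 180].

## Interface

Orientations are given as [roll, pitch, yaw] about the fixed x, y, z axes, in that order (R = Rz(yaw) Ry(pitch) Rx(roll)).
In Python, from workcell import sensors, camera, camera_params, bot gives the robot as it stands.
- The arm moves only by the tool apply_moves, never from a script. Its argument "motion" is a list of rows, each an object with "jaw": the opening, from -1 (shut) to 1 (fully open); "xyz": the shift along the tool's x, y, z in mm, a list of three; "twist": the turn about the tool's z in rad. A call has 1 to 5 rows; each row is the pose to reach, as a shift and turn from the pose commanded when the call began, along the tool's axes at that moment; what a row does not reach only later rows make up. A row lasts 1/8 s, in which the tool goes at most 62.5 mm and 10.7 degrees, less where a joint would pass 70% of its speed; a pose out of reach is approached as far as the arm can. A call with a gripper value outside its range is refused whole. The fingers move at their own pace and stop on an object; "grip_force" is the grip in N (left out, the last holds). Time passes only in rows, so rows that repeat a pose let the fingers close. It gives the time, the measured TCP pose, the force, the opening and the grip force at its end, in the units of the state.
- sensors.get_obs(): the state, without advancing time (a new reading comes with each control period).
- camera(name): name is "scene" or "side" or "wrist"; returns (picture, depth): 384x512x3 uint8, red, green, blue; 384x512 float32, m along the optical axis (not along the pixel's ray), 0 where there is no reading.
- camera_params(name): a dict with "mtx" (3x3 intrinsics, pixels), "k1" (the pictures are not rectified: a ray, as slopes to the right and down, at radius r is drawn at 1 + k1 r^2 times it, then the intrinsics apply), "rvec" (rotation vector, rad) and "tvec" (3), from world to camera coordinates, as OpenCV has them. Camera axes: x right, y down, z forward; pixel columns grow to the right and rows downward; lengths in m; the calibration is good to about 2 mm. A picture is of the moment at which its call begins: read the wrist's pose just before it. camera_params takes no time and is no camera call; for the wrist camera it gives the pose at the moment of the call.
- bot.job_done(): hands the job in; it is judged then, once.
The state is a dict: "time": time; "q": joint angles; "qd": joint speeds; "joint_efforts": joint torques, N m; "ee_pos": TCP position; "tcp_rot": TCP orientation; "wrist_force": force on the tool from outside, world axes, zero at the start; "torque": the same for the moment, N m; "opening": finger opening in m; "grasp_force": force on a finger pad.
Only numpy, scipy, OpenCV 4.12 (cv2) and the standard library are available. Lean on these libraries where they do the work, as an engineer would, in place of code of your own. Each camera call takes 0.05 s, during which the arm holds its last target. There are 200 camera calls.

## Working session

There is one attempt and no reset: what is moved stays moved. The work goes in short steps, Python scripts to look and compute and a tool call to move; the robot and the scene stay as the last step left them, time stands still between calls to the robot, and variables do not carry over. Pictures are saved under pics/ and viewed, at most 10 in all, crops included, and the job is handed in when it is done.

Besides the shell and the picture viewer there is one more tool, called after ">>>" as name(argument=value, ...), one argument or row to a line, values as JSON. apply_moves: Moves the arm, as the interface text tells. Its arguments: {"type":"object","properties":{"motion":{"type":"array","items":{"type":"object","properties":{"jaw":{"type":"number"},"xyz":{"type":"array","items":{"type":"number"}},"twist":{"type":"number"}}}},"grip_force":{"type":"number"}},"required":["motion"]}

```bash
mkdir -p pics; cat > h.py <<'E'
import numpy as np, cv2
from workcell import sensors, camera, camera_params, bot
from scipy.spatial.transform import Rotation as R
def shot(n):
    p=camera_params(n); im,d=camera(n); return p,im,d
def cloud(p,d):
    # world point for each pixel
    v,u=np.mgrid[0:384,0:512]; K=np.array(p['mtx'],float)
    k=np.array([p['k1'],0,0,0],float).reshape(-1)
    s=cv2.undistortPoints(np.stack([u,v],-1).reshape(-1,1,2).astype(float),K,k).reshape(384,512,2)
    c=np.dstack([s*d[...,None],d])
    Rm=cv2.Rodrigues(np.array(p['rvec'],float))[0]
    return (c-np.array(p['tvec'],float).reshape(3))@Rm
E
python3 - <<'E'
from h import *
o=sensors.get_obs(); print(o, bot.tcp_to_tips)
for n in ('scene','side','wrist'):
    p,im,d=shot(n); np.savez(f'{n}0.npz',im=im,d=d,w=cloud(p,d)); print(n,p)
    cv2.imwrite(f'pics/{n}0.png',cv2.resize(im[...,::-1],(800,600),interpolation=cv2.INTER_CUBIC))
E
```

```text
{'time': 0.0, 'q': array([6.96127166e+01, 5.01125740e+00, 1.00343082e+01, 9.50993153e+01,
       1.09508772e-03, 9.00004160e+01]), 'qd': array([ 0.00895607, -0.00082343, -0.06618071, -0.05388398, -0.02880835,
       -0.01134019]), 'joint_efforts': array([ 1.57101225e-03, -5.20383596e+01,  4.64810264e+01,  1.60456676e-02,
        4.47708396e-05, -6.92441517e-07]), 'ee_pos': array([0.19152376, 0.51535664, 0.24758024]), 'tcp_rot': array([-1.79923736e+02, -1.09453309e-03,  1.59612299e+02]), 'wrist_force': array([0.69477411, 0.50100888, 0.41638578]), 'torque': array([-0.07328087, -0.06649277,  0.01635553]), 'grasp_force': 0.0, 'opening': 0.08560253878745928} 0.017
scene {'mtx': array([[364.58849721,   0.        , 263.99718951],
       [  0.        , 364.58849721, 194.4517673 ],
       [  0.        ,   0.        ,   1.        ]]), 'k1': 0.005124812111454522, 'rvec': array([ 1.04432081,  2.51877546, -0.89542113]), 'tvec': array([ 0.35961637, -0.20413673,  1.29306209])}
side {'mtx': array([[430.57276016,   0.        , 254.73243931],
       [  0.        , 430.57276016, 190.13199644],
       [  0.        ,   0.        ,   1.        ]]), 'k1': -0.1557175812956977, 'rvec': array([ 2.26499024, -0.72866864,  0.30312796]), 'tvec': array([-0.41555867,  0.31080808,  0.9149384 ])}
wrist {'mtx': array([[328.81489083,   0.        , 254.24713839],
       [  0.        , 328.81489083, 197.77228926],
       [  0.        ,   0.        ,   1.        ]]), 'k1': 0.011399880408954385, 'rvec': array([-2.36040203, -1.64034258, -0.25734122]), 'tvec': array([-0.54976407, -0.03879004,  0.37992398])}
```

View pics/scene0.png

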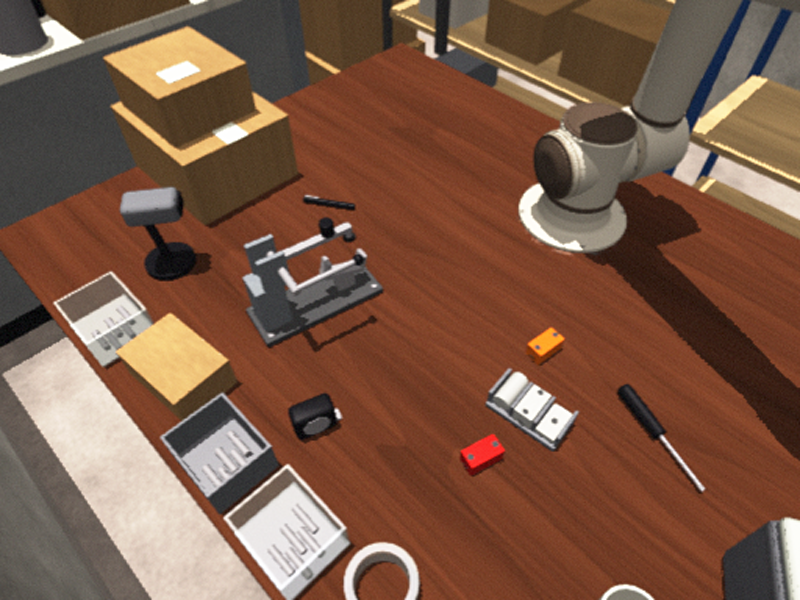

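View pics/side0.png

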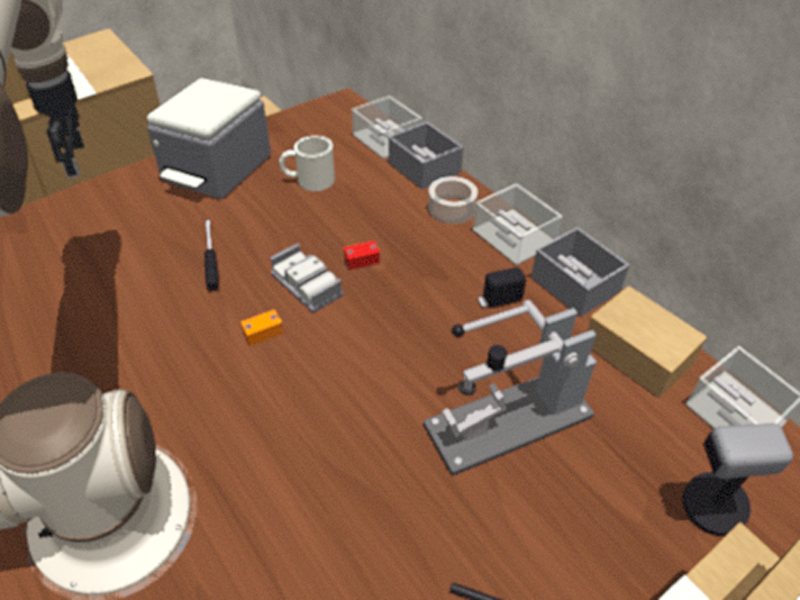

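The scene view shows the rack at about (532,408), with the roller at its upper left end, a two-hole part in the middle and a one-hole plate at the lower right. The station is at (310,285). The side view shows the black lever knob at (458,330), with the lever down on the left (+y) side. Next I measure these.

```bash
python3 - <<'E'
from h import *
A={n:np.load(n+'0.npz') for n in('scene','side')}
def px(n,u,v): return A[n]['w'][int(round(v*.64)),int(round(u*.64))].round(4)
for n,L in {'scene':[(508,387),(533,405),(553,422),(318,268),(361,258),(260,330),(545,345)],'side':[(325,287),(308,272),(292,263),(458,330),(564,340),(465,388),(475,415),(460,460),(430,425),(588,410)]}.items():
    for q in L: print(n,q,px(n,*q))
c=[]
for n,(x0,x1,y0,y1) in {'scene':(480,585,360,455),'side':(265,350,240,315)}.items():
    c.append(cv2.resize(A[n]['im'][int(y0*.64):int(y1*.64),int(x0*.64):int(x1*.64),::-1],(400,300),interpolation=cv2.INTER_CUBIC))
for n,(x0,x1,y0,y1) in {'scene':(235,390,210,340),'side':(415,600,290,475)}.items():
    c.append(cv2.resize(A[n]['im'][int(y0*.64):int(y1*.64),int(x0*.64):int(x1*.64),::-1],(400,300),interpolation=cv2.INTER_CUBIC))
cv2.imwrite('pics/c1.png',np.vstack([np.hstack(c[:2]),np.hstack(c[2:])]))
E
```

```text
scene (508, 387) [0.4839 0.1963 0.0419]
scene (533, 405) [0.4794 0.2453 0.0403]
scene (553, 422) [0.4723 0.2847 0.0247]
scene (318, 268) [ 0.5498 -0.2134  0.0693]
scene (361, 258) [ 0.5296 -0.1087  0.1615]
scene (260, 330) [ 0.6982 -0.2143  0.0153]
scene (545, 345) [0.3607 0.1858 0.0305]
side (325, 287) [0.4793 0.1755 0.0408]
side (308, 272) [0.474  0.2263 0.0429]
side (292, 263) [0.4715 0.2836 0.0249]
side (458, 330) [ 0.5287 -0.1205  0.1645]
side (564, 340) [ 0.6162 -0.2377  0.191 ]
side (465, 388) [ 0.4865 -0.1917  0.1389]
side (475, 415) [ 0.5077 -0.1968  0.0606]
side (460, 460) [ 0.4626 -0.2212  0.0162]
side (430, 425) [ 0.4654 -0.1467  0.0133]
side (588, 410) [ 0.6794 -0.2714  0.0174]
```

View pics/c1.png

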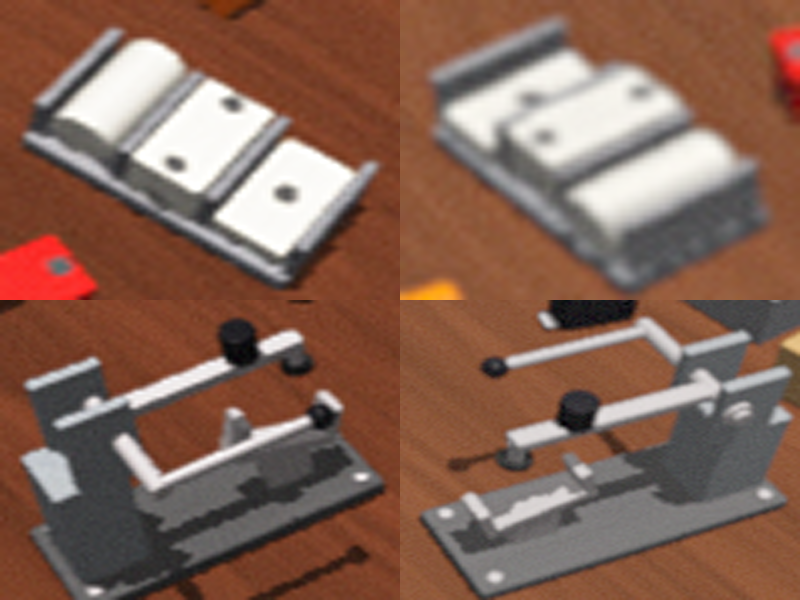

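The crops show that the middle lane holds the full-height block, with holes at both ends. The roller is in one outer lane and the one-hole plate in the other. The lever is part raised, with its knob at z≈0.16. I'll fit the poses now.

```bash
python3 - <<'E'
from h import *
A={n:np.load(n+'0.npz') for n in('scene','side')}
def rect(P):
    (c,(w,h),a)=cv2.minAreaRect((P[:,:2]*1000).astype(np.float32)); return np.round(c,1),np.round((w,h),1),round(a,1),len(P)
allB=[];allbase=[];allh=[]
for n in A:
    w=A[n]['w'];im=A[n]['im'].astype(int);
    white=(im.min(2)>150)
    near=lambda x,y,r:np.hypot(w[...,0]-x,w[...,1]-y)<r
    m=near(.478,.236,.045)&(w[...,2]>.034)&(w[...,2]<.05)&white
    k,l,st,_=cv2.connectedComponentsWithStats(m.astype(np.uint8))
    for i in range(1,k):
        if st[i,4]>60: P=w[l==i]; print(n,'white comp',rect(P),P[:,2].mean().round(4))
    gr=near(.475,.236,.1)&(w[...,2]>.006)&(w[...,2]<.05)&(im.max(2)-im.min(2)<40)
    print(n,'rack',rect(w[gr])); allB.append(w[gr])
    b=near(.58,-.21,.17)&(w[...,2]>.011)&(w[...,2]<.019); print(n,'base',rect(w[b])); allbase.append(w[b])
    b=near(.63,-.25,.08)&(w[...,2]>.182)&(w[...,2]<.195); print(n,'headtop',rect(w[b])); allh.append(w[b])
    k=near(.53,-.115,.03)&(w[...,2]>.145)&(w[...,2]<.19)&(im.max(2)<70); print(n,'knob',w[k].mean(0).round(4),np.ptp(w[k],axis=0).round(3),k.sum())
    for u,v in ([(0,0)]):pass
print('ALL',rect(np.vstack(allB)),rect(np.vstack(allbase)),rect(np.vstack(allh)))
E
```

```text
scene white comp (array([476. , 201.8]), array([60.8, 21.1]), 5.8, 145) 0.0401
scene white comp (array([476.1, 241.3]), array([62.6, 46.1]), 5.6, 328) 0.0417
scene rack (array([507. , 245.1]), array([133. , 133.8]), 4.9, 1479)
scene base (array([ 576.5, -205.1]), array([101.9, 249.5]), 78.1, 1212)
scene headtop (array([ 646.6, -220.3]), array([58. , 49.5]), 77.8, 137)
scene knob [ 0.5351 -0.1116  0.16  ] [0.016 0.015 0.018] 34
side white comp (array([474.2, 240. ]), array([60.4, 49.2]), 5.5, 228) 0.0423
side rack (array([471.7, 238.2]), array([ 69.8, 138.7]), 5.0, 1066)
side base (array([ 573. , -206.5]), array([102.2, 250. ]), 78.1, 2368)
side headtop (array([ 644. , -221.9]), array([57.1, 51.4]), 79.0, 195)
side knob [ 0.5284 -0.1201  0.1626] [0.014 0.013 0.013] 41
ALL (array([505.4, 241.8]), array([137. , 140.2]), 4.3, 2545) (array([ 574.6, -205.8]), array([104.1, 252.9]), 78.1, 3580) (array([ 644.8, -220.6]), array([59.3, 52.8]), 77.8, 332)
```

```bash
cat >> h.py <<'E'
SO=np.array([.5111,-.1924,0]); SY=-11.9
SR=R.from_euler('z',SY,degrees=True)
def st2w(p): return SO+SR.apply(np.array(p)/1000)
def w2st(p): return SR.inv().apply(np.array(p)-SO)*1000
def to(target,yaw):
    "shift along tool axes (mm), twist (rad) from measured pose"
    o=sensors.get_obs(); T=R.from_euler('xyz',o['tcp_rot'],degrees=True)
    s=T.inv().apply(np.array(target)-o['ee_pos'])*1000
    dy=(yaw-o['tcp_rot'][2]+180)%360-180
    print('shift',s.round(1),'twist',round(-np.radians(dy),3),'q6',o['q'][5].round(1))
E
python3 - <<'E'
from h import *
pts={'scene':[.5351,-.1116,.16],'side':[.5284,-.1201,.1626]}
K=[]
for n,p in pts.items():
    q=camera_params(n); C=-cv2.Rodrigues(q['rvec'])[0].T@q['tvec']; v=np.array(p)-C; v/=np.linalg.norm(v)
    K.append(np.array(p)+v*.0067); print(n,C.round(3),K[-1].round(4),w2st(K[-1]).round(1))
A=np.load('side0.npz')['w']; print(w2st(A[int(358*.64),int(570*.64)]).round(1))
k=np.mean(K,0); print(k)
to([k[0],k[1],.26],168.1)
E
```

```text
scene [0.957 0.425 0.864] [ 0.5322 -0.1153  0.1552] [  4.8  79.8 155.2]
side [ 0.088 -0.587  0.868] [ 0.5315 -0.1168  0.1576] [  4.4  78.2 157.6]
[120.6 -31.7 160.6]
[ 0.53185691 -0.11604445  0.15641592]
shift [-539.  -473.4  -11.8] twist -0.148 q6 90.0
```

>>> apply_moves(
  motion=[
    {"xyz": [-539, -473.4, -11.8], "twist": -0.148, "jaw": 0.06},
    {"xyz": [-539, -473.4, -11.8], "twist": -0.148, "jaw": 0.06},
    {"xyz": [-539, -473.4, -11.8], "twist": -0.148, "jaw": 0.06},
    {"xyz": [-539, -473.4, -11.8], "twist": -0.148, "jaw": 0.06},
    {"xyz": [-539, -473.4, -11.8], "twist": -0.148, "jaw": 0.06},
  ],
  grip_force=20,
)

```text
time: 0.78
ee_pos: [0.3403, 0.2387, 0.2534]
tcp_rot: [180.0, 0.0, 168.1]
wrist_force: [1.1, 1.0, 0.3]
opening: 0.0456
grasp_force: 0.0
```

```bash
python3 -c "
from h import *
to([.5319,-.1160,.26],168.1); print(sensors.get_obs())"
```

```text
shift [-260.5 -307.6   -6.6] twist 0.0 q6 46.9
{'time': 0.775, 'q': array([ 3.50505409e+01, -1.31444430e+01, -6.42032536e+00,  9.67026875e+01,
       -3.48133879e-03,  4.69292468e+01]), 'qd': array([-66.94576564, -11.96296334,  -9.13976488,   2.86592011,
        -0.07048601, -66.30071507]), 'joint_efforts': array([ 10.46965241, -32.46885896,  46.54836416,   0.71372358,
         0.09633957,   1.99487999]), 'ee_pos': array([0.34025912, 0.23867969, 0.2533907 ]), 'tcp_rot': array([1.79986722e+02, 1.71777942e-02, 1.68121291e+02]), 'wrist_force': array([1.11576322, 1.04362079, 0.32443895]), 'torque': array([ 0.05511785, -0.10322195,  0.03399326]), 'grasp_force': 0.0, 'opening': 0.04563616356118926}
```

>>> apply_moves(
  motion=[
    {"xyz": [-260, -307, -7]},
    {"xyz": [-260, -307, -7]},
    {"xyz": [-260, -307, -7]},
    {"xyz": [-260, -307, -7]},
    {"xyz": [-260, -307, -7]},
  ],
)

```text
validation failed for argument at $.mo...
```

>>> apply_moves(
  motion=[
    {"xyz": [0, 0, 0]},
    {"xyz": [0, 0, 0]},
  ],
)

```text
validation failed for argument at $.mo...
```

```bash
python3 - <<'E'
from h import *
to([.5319,-.1160,.1545],168.1); print(sensors.get_obs()['ee_pos'])
p,im,d=shot('wrist');w=cloud(p,d)
k=(np.hypot(w[...,0]-.532,w[...,1]+.116)<.03)&(w[...,2]>.14)&(w[...,2]<.18)&(im.max(2)<80)
C=-cv2.Rodrigues(p['rvec'])[0].T@p['tvec']; P=w[k]; m=P.mean(0); v=(m-C)/np.linalg.norm(m-C)
print(k.sum(),C,m,w2st(m+v*.0067))
cv2.imwrite('pics/w1.png',im[...,::-1])
E
```

```text
shift [-260.5 -307.7   98.9] twist 0.0 q6 46.9
[0.34025912 0.23867969 0.2533907 ]
0 [0.26257469 0.25500196 0.37908561] [nan nan nan] [nan nan nan]<stdin>:5: RuntimeWarning: Mean of empty slice.
  ret = um.true_divide(
```

View pics/w1.png

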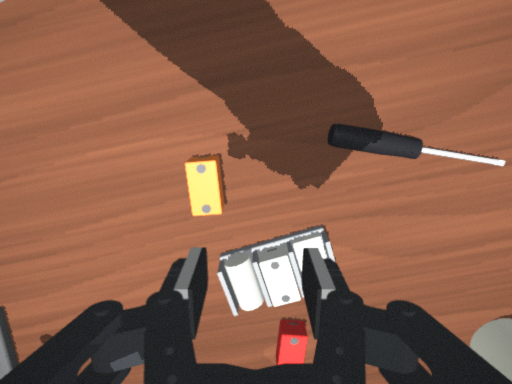

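The calls were refused because each row needs jaw, xyz and twist. The picture shows the rack under the gripper, with the block's two holes at (275,265) and (285,298).

>>> apply_moves(
  motion=[
    {"xyz": [-255, -300, -7], "twist": 0, "jaw": 0.06},
    {"xyz": [-255, -300, -7], "twist": 0, "jaw": 0.06},
    {"xyz": [-255, -300, -7], "twist": 0, "jaw": 0.06},
    {"xyz": [-255, -300, -7], "twist": 0, "jaw": 0.06},
    {"xyz": [-255, -300, -7], "twist": 0, "jaw": 0.06},
  ],
)

```text
time: 1.45
ee_pos: [0.4893, -0.0362, 0.259]
tcp_rot: [180.0, 0.0, 168.1]
wrist_force: [0.6, 1.5, 0.2]
opening: 0.0451
grasp_force: 0.0
```

>>> apply_moves(
  motion=[
    {"xyz": [0, 0, 0], "twist": 0, "jaw": 0.06},
    {"xyz": [0, 0, 0], "twist": 0, "jaw": 0.06},
  ],
)

```text
time: 1.7
ee_pos: [0.4885, -0.0342, 0.2587]
tcp_rot: [180.0, -0.1, 168.0]
wrist_force: [-0.7, 0.0, 0.3]
opening: 0.0454
grasp_force: 0.0
```

```bash
python3 - <<'E'
from h import *
to([.5319,-.1160,.1545],168.1); print(sensors.get_obs()['ee_pos'])
p,im,d=shot('wrist');w=cloud(p,d)
k=(np.hypot(w[...,0]-.532,w[...,1]+.116)<.03)&(w[...,2]>.14)&(w[...,2]<.18)&(im.max(2)<80)
C=-cv2.Rodrigues(p['rvec'])[0].T@p['tvec']; P=w[k]; m=P.mean(0); v=(m-C)/np.linalg.norm(m-C)
print(k.sum(),C,m,w2st(m+v*.0067),P[:,2].max())
cv2.imwrite('pics/w2.png',im[...,::-1])
E
```

```text
shift [-59.5 -71.  104.1] twist -0.001 q6 7.9
[ 0.48848794 -0.03421001  0.25865105]
234 [ 0.4110025  -0.01780622  0.38444535] [ 0.5262143  -0.11563813  0.16279277] [  2.28011156  76.43138732 157.25725983] 0.16788612721609522
```

View pics/w2.png

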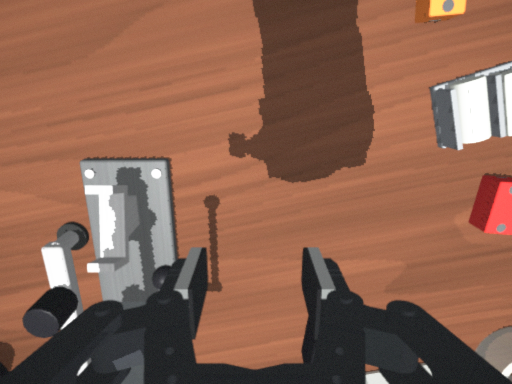

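The knob is at (165,278), partly hidden by a finger. Its top is at z≈0.167, so the centre is at ≈0.157, which agrees with the earlier fit. Now I move over it and descend.

>>> apply_moves(
  motion=[
    {"xyz": [-59.5, -71, 0], "twist": -0.001, "jaw": 0.06},
    {"xyz": [-59.5, -71, 0], "twist": -0.001, "jaw": 0.06},
    {"xyz": [-59.5, -71, 50], "twist": -0.001, "jaw": 0.06},
    {"xyz": [-59.5, -71, 103], "twist": -0.001, "jaw": 0.06},
    {"xyz": [-59.5, -71, 103], "twist": -0.001, "jaw": 0.06},
  ],
)

```text
time: 2.38
ee_pos: [0.53, -0.1141, 0.1525]
tcp_rot: [180.0, -0.4, 168.3]
wrist_force: [-0.7, 0.1, 0.7]
opening: 0.0453
grasp_force: 0.0
```

>>> apply_moves(
  motion=[
    {"xyz": [0, 0, 0], "twist": 0, "jaw": 0.06},
    {"xyz": [0, 0, 0], "twist": 0, "jaw": -0.8},
    {"xyz": [0, 0, 0], "twist": 0, "jaw": -0.8},
    {"xyz": [0, 0, 0], "twist": 0, "jaw": -0.8},
  ],
)

```text
time: 2.88
ee_pos: [0.5333, -0.1156, 0.1571]
tcp_rot: [179.9, 0.2, 168.2]
wrist_force: [4.8, 3.2, 0.6]
opening: 0.0184
grasp_force: 19.5
```

```bash
python3 - <<'E'
from h import *
o=sensors.get_obs(); print(o['ee_pos'],w2st(o['ee_pos']),o['wrist_force'],o['opening'],o['grasp_force'])
e=w2st(o['ee_pos']); hx=124.6
# arc in station frame -> tool axes
z0=157;a0=np.arcsin((z0-155)/120)
T=R.from_euler('xyz',o['tcp_rot'],degrees=True)
for a in np.linspace(a0,1.25,11)[1:]:
    d=np.array([120*(np.cos(a0)-np.cos(a)),79.5-e[1] if 0 else 0,120*(np.sin(a)-np.sin(a0))])
    print(T.inv().apply(SR.apply(d)).round(1))
E
```

```text
[ 0.5333051  -0.11561472  0.15713424] [  5.894445    79.71387036 157.13423694] [4.78325189 3.2138459  0.61348636] 0.018403687624386718 19.524688124656677
[ -1.2   0.  -14.7]
[ -4.2   0.  -29.2]
[ -9.    0.  -43.2]
[-15.4   0.  -56.5]
[-23.4   0.  -69. ]
[-32.9   0.  -80.3]
[-43.8   0.  -90.4]
[-55.7   0.  -99. ]
[ -68.7    0.  -106.2]
[ -82.4    0.  -111.7]
```

The knob is gripped. I swing the lever up along its arc.

>>> apply_moves(
  motion=[
    {"xyz": [-1.2, 0, -14.7], "twist": 0, "jaw": -0.8},
    {"xyz": [-4.2, 0, -29.2], "twist": 0, "jaw": -0.8},
    {"xyz": [-9, 0, -43.2], "twist": 0, "jaw": -0.8},
    {"xyz": [-15.4, 0, -56.5], "twist": 0, "jaw": -0.8},
    {"xyz": [-23.4, 0, -69], "twist": 0, "jaw": -0.8},
  ],
)

```text
time: 3.5
ee_pos: [0.555, -0.1201, 0.2253]
tcp_rot: [179.9, -0.1, 168.2]
wrist_force: [0.5, 4.3, -4.3]
opening: 0.0182
grasp_force: 19.6
```

>>> apply_moves(
  motion=[
    {"xyz": [-9.5, 0, -11.3], "twist": 0, "jaw": -0.8},
    {"xyz": [-20.4, 0, -21.4], "twist": 0, "jaw": -0.8},
    {"xyz": [-32.3, 0, -30], "twist": 0, "jaw": -0.8},
    {"xyz": [-45.3, 0, -37.2], "twist": 0, "jaw": -0.8},
    {"xyz": [-59, 0, -42.7], "twist": 0, "jaw": -0.8},
  ],
)

```text
time: 4.12
ee_pos: [0.6129, -0.1321, 0.2684]
tcp_rot: [179.9, -0.1, 168.2]
wrist_force: [-2.1, 6.2, 1.3]
opening: 0.0185
grasp_force: 20.0
```

>>> apply_moves(
  motion=[
    {"xyz": [-3, 0, -1], "twist": 0, "jaw": -0.8},
    {"xyz": [-3, 0, -1], "twist": 0, "jaw": -0.8},
  ],
)

```text
time: 4.38
ee_pos: [0.6162, -0.1328, 0.2693]
tcp_rot: [179.9, 0.0, 168.2]
wrist_force: [1.8, 5.4, 2.2]
opening: 0.0182
grasp_force: 20.1
```

```bash
python3 - <<'E'
from h import *
o=sensors.get_obs(); print(w2st(o['ee_pos']),o['wrist_force'],o['opening'],o['grasp_force'])
p,im,d=shot('side');w=cloud(p,d)
cv2.imwrite('pics/s2.png',cv2.resize(im[150:310,240:400,::-1],(560,560),interpolation=cv2.INTER_CUBIC))
E
```

```text
[ 90.59901023  79.99851594 269.32823516] [1.81088784 5.35964853 2.18243724] 0.01818763040259756 20.10126292705536
```

View pics/s2.png

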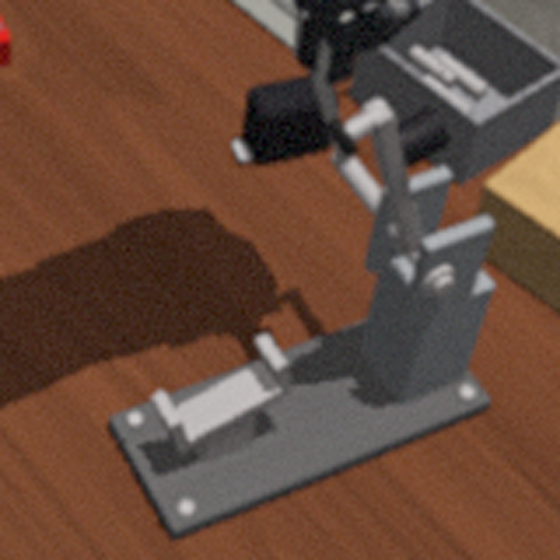

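The lever and arm now stand steeply up with the rest clear. I push a little more to feel for the stop.

>>> apply_moves(
  motion=[
    {"xyz": [-5, 0, -1.5], "twist": 0, "jaw": -0.8},
    {"xyz": [-5, 0, -1.5], "twist": 0, "jaw": -0.8},
    {"xyz": [-8, 0, -2], "twist": 0, "jaw": -0.8},
    {"xyz": [-8, 0, -2], "twist": 0, "jaw": -0.8},
  ],
)

```text
time: 4.92
ee_pos: [0.621, -0.1338, 0.2702]
tcp_rot: [179.9, -0.4, 168.2]
wrist_force: [-15.0, 8.7, -0.5]
opening: 0.0184
grasp_force: 19.6
```

```bash
python3 - <<'E'
from h import *
o=sensors.get_obs(); print(w2st(o['ee_pos']),o['wrist_force'],o['opening'],o['grasp_force'])
E
```

```text
[ 95.48545181  80.01588584 270.16572273] [-14.96484433   8.66650406  -0.54154452] 0.018430502998118485 19.59181934595108
```

>>> apply_moves(
  motion=[
    {"xyz": [5, 0, 0], "twist": 0, "jaw": -0.8},
    {"xyz": [6, 0, 1], "twist": 0, "jaw": 0.06},
    {"xyz": [6, 0, 1], "twist": 0, "jaw": 0.06},
    {"xyz": [6, 0, -22], "twist": 0, "jaw": 0.06},
    {"xyz": [6, 0, -48], "twist": 0, "jaw": 0.06},
  ],
)

```text
time: 5.55
ee_pos: [0.6176, -0.1342, 0.3193]
tcp_rot: [-180.0, -0.0, 168.1]
wrist_force: [0.3, -0.6, 0.9]
opening: 0.0453
grasp_force: 0.0
```

```bash
python3 - <<'E'
from h import *
o=sensors.get_obs(); print(w2st(o['ee_pos']),o['wrist_force'],o['opening'])
to([.48,.33,.27],95)
E
```

```text
[ 92.19834332  78.94276698 319.25519484] [ 0.27345642 -0.55068165  0.93978616] 0.045287763585179025
shift [230.1 426.   49.2] twist 1.276 q6 -0.4
```

>>> apply_moves(
  motion=[
    {"xyz": [230, 426, 0], "twist": 1.276, "jaw": 0.9},
    {"xyz": [230, 426, 49], "twist": 1.276, "jaw": 0.9},
    {"xyz": [230, 426, 49], "twist": 1.276, "jaw": 0.9},
    {"xyz": [230, 426, 49], "twist": 1.276, "jaw": 0.9},
    {"xyz": [230, 426, 49], "twist": 1.276, "jaw": 0.9},
  ],
)

```text
time: 6.18
ee_pos: [0.534, 0.1505, 0.292]
tcp_rot: [180.0, 0.0, 116.9]
wrist_force: [0.4, -0.4, 0.0]
opening: 0.0811
grasp_force: 0.0
```

```bash
python3 - <<'E'
from h import *
print(sensors.get_obs()['ee_pos']); to([.48,.33,.27],95)
E
```

```text
[0.53398432 0.15049694 0.29198514]
shift [184.5  32.9  21.9] twist 0.381 q6 78.9
```

>>> apply_moves(
  motion=[
    {"xyz": [165, 30, 20], "twist": 0.36, "jaw": 0.9},
    {"xyz": [165, 30, 20], "twist": 0.36, "jaw": 0.9},
    {"xyz": [165, 30, 20], "twist": 0.36, "jaw": 0.9},
    {"xyz": [165, 30, 20], "twist": 0.36, "jaw": 0.9},
    {"xyz": [165, 30, 20], "twist": 0.36, "jaw": 0.9},
  ],
)

```text
time: 6.8
ee_pos: [0.486, 0.3093, 0.272]
tcp_rot: [180.0, 0.0, 96.6]
wrist_force: [0.4, -0.0, -0.1]
opening: 0.0814
grasp_force: 0.0
```

```bash
python3 - <<'E'
from h import *
o=sensors.get_obs(); print(o['ee_pos'],o['tcp_rot'],o['qd'].round(1))
p,im,d=shot('wrist');w=cloud(p,d)
np.savez('w3.npz',im=im,w=w)
i=im.astype(int); white=im.min(2)>140
m=(np.hypot(w[...,0]-.476,w[...,1]-.236)<.055)&(w[...,2]>.037)&(w[...,2]<.052)
print(m.sum(), np.histogram(w[m][:,2],8))
m&=white; m=cv2.morphologyEx(m.astype(np.uint8),cv2.MORPH_OPEN,np.ones((3,3)))
k,l,st,_=cv2.connectedComponentsWithStats(m)
for j in range(1,k):
    if st[j,4]>60: P=w[l==j]; (c,s,a)=cv2.minAreaRect((P[:,:2]*1000).astype(np.float32)); print(c,s,a,len(P),P[:,2].mean(),st[j])
ys,xs=np.where(m); 
cv2.imwrite('pics/w3.png',im[...,::-1])
E
```

```text
[0.48596965 0.30934053 0.27196116] [1.79979373e+02 1.92403901e-02 9.66180531e+01] [-1.5 -0.5  0.   0.   0.1  0. ]
3053 (array([118, 140, 169, 310, 639, 937, 660,  80]), array([0.03701158, 0.03815564, 0.0392997 , 0.04044376, 0.04158782,
       0.04273188, 0.04387594, 0.04502   , 0.04616406]))
(474.8771667480469, 241.69793701171875) (63.35718536376953, 48.341068267822266) 5.853509902954102 2026 0.0430821867796297 [ 211  203   56   39 2026]
(475.43609619140625, 199.04385375976562) (61.97895812988281, 25.87139320373535) 5.75710916519165 955 0.04160538627928507 [210 244  52  20 955]
```

View pics/w3.png

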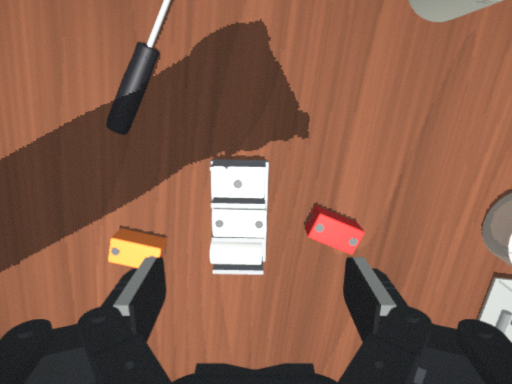

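The wrist view shows the block in the middle lane, with holes at about (219,223) and (259,224). The plate is above it and the roller below. I turn the hole positions into world coordinates and plan the grasp.

```bash
python3 - <<'E'
from h import *
f=np.load('w3.npz'); w=f['w'];im=f['im'].astype(int).sum(2)
H=[]
for u,v in((219,223),(259,224)):
    s=(slice(v-6,v+7),slice(u-6,u+7)); g=np.clip(400-im[s],0,None).astype(float); P=w[s]
    H.append((P*g[...,None]).sum((0,1))/g.sum())
H=np.array(H); d=H[1]-H[0]; print(H.round(4),np.linalg.norm(d),np.degrees(np.arctan2(d[1],d[0])),H.mean(0))
c=H.mean(0); to([c[0],c[1],.12],95.8); to([c[0],c[1],.030],95.8)
m=(im<1e9)&(f['im'][...,0]>150)&(f['im'][...,1]<60)&(w[...,2]>.02)
print('red',w[m].min(0),w[m].max(0))
E
```

```text
[[nan nan nan]
 [nan nan nan]] nan nan [nan nan nan]
shift [nan nan nan] twist 0.013 q6 115.9
shift [nan nan nan] twist 0.013 q6 115.9
red [0.4762747  0.23134809 0.0274939 ] [0.62376735 0.38772246 0.3976612 ]<stdin>:6: RuntimeWarning: invalid value encountered in divide
```

```bash
python3 - <<'E'
from h import *
f=np.load('w3.npz'); w=f['w'];im=f['im'].astype(int).sum(2)
H=[]
for u,v in((219,223),(259,224)):
    s=(slice(v-6,v+7),slice(u-6,u+7)); print(im[s].min(),np.median(im[s])); g=np.clip(.85*np.median(im[s])-im[s],0,None).astype(float); P=w[s]
    H.append((P*g[...,None]).sum((0,1))/g.sum())
H=np.array(H); d=H[1]-H[0]; print(H.round(4),np.linalg.norm(d),np.degrees(np.arctan2(d[1],d[0])),H.mean(0))
c=H.mean(0); to([c[0],c[1],.12],95.8); to([c[0],c[1],.030],95.8)
E
```

```text
501 765.0
513 765.0
[[0.4522 0.2393 0.0442]
 [0.4981 0.2434 0.0441]] 0.046074608364301176 5.1552975030825126 [0.47516706 0.24134439 0.04413916]
shift [-65.7 -18.8 152.1] twist 0.013 q6 115.9
shift [-65.7 -18.8 242.1] twist 0.013 q6 115.9
```

>>> apply_moves(
  motion=[
    {"xyz": [-65.7, -18.8, 40], "twist": 0.017, "jaw": 1},
    {"xyz": [-65.7, -18.8, 100], "twist": 0.017, "jaw": 1},
    {"xyz": [-65.7, -18.8, 152], "twist": 0.017, "jaw": 1},
    {"xyz": [-65.7, -18.8, 152], "twist": 0.017, "jaw": 1},
    {"xyz": [-65.7, -18.8, 152], "twist": 0.017, "jaw": 1},
  ],
)

```text
time: 7.48
ee_pos: [0.476, 0.2421, 0.1226]
tcp_rot: [179.8, -0.1, 95.6]
wrist_force: [-0.3, -0.5, 1.1]
opening: 0.0854
grasp_force: 0.0
```

```bash
python3 - <<'E'
from h import *
to([.4752,.2413,.030],95.6)
E
```

```text
shift [-0.8 -1.1 92.6] twist -0.001 q6 111.4
```

>>> apply_moves(
  motion=[
    {"xyz": [-0.5, -0.5, 40], "twist": 0, "jaw": 1},
    {"xyz": [-0.5, -0.5, 75], "twist": 0, "jaw": 1},
    {"xyz": [-0.5, -0.5, 90], "twist": 0, "jaw": 1},
    {"xyz": [-0.5, -0.5, 90], "twist": 0, "jaw": 1},
    {"xyz": [-0.5, -0.5, 90], "twist": 0, "jaw": 1},
  ],
)

```text
time: 8.1
ee_pos: [0.4754, 0.2422, 0.0319]
tcp_rot: [179.8, -0.1, 95.6]
wrist_force: [0.3, 0.6, -0.4]
opening: 0.0851
grasp_force: 0.0
```

>>> apply_moves(
  motion=[
    {"xyz": [0, 0, 0], "twist": 0, "jaw": 0.2},
    {"xyz": [0, 0, 0], "twist": 0, "jaw": 0.2},
    {"xyz": [0, 0, 0], "twist": 0, "jaw": 0.2},
    {"xyz": [0, 0, 0], "twist": 0, "jaw": 0.2},
  ],
  grip_force=40,
)

```text
time: 8.6
ee_pos: [0.4749, 0.2419, 0.0311]
tcp_rot: [179.9, -0.0, 95.6]
wrist_force: [-0.2, -0.2, 6.2]
opening: 0.0614
grasp_force: 44.2
```

>>> apply_moves(
  motion=[
    {"xyz": [0, 0, -8], "twist": 0, "jaw": 0.2},
    {"xyz": [0, 0, -25], "twist": 0, "jaw": 0.2},
    {"xyz": [0, 0, -50], "twist": 0, "jaw": 0.2},
    {"xyz": [0, 0, -80], "twist": 0, "jaw": 0.2},
    {"xyz": [0, 0, -80], "twist": 0, "jaw": 0.2},
  ],
)

```text
time: 9.22
ee_pos: [0.4755, 0.2422, 0.1131]
tcp_rot: [179.7, -0.1, 95.6]
wrist_force: [1.0, -0.0, -1.2]
opening: 0.0612
grasp_force: 44.1
```

```bash
python3 - <<'E'
from h import *
o=sensors.get_obs(); print(o['ee_pos'],o['opening'],o['wrist_force'])
to([.42,.05,.10],77.8)
E
```

```text
[0.47553168 0.24220931 0.11305043] 0.061200360954628344 [ 1.01879679 -0.00178503 -1.24528999]
shift [-185.9  -74.1   12.4] twist 0.311 q6 111.4
```

>>> apply_moves(
  motion=[
    {"xyz": [-40, -16, 0], "twist": 0.08, "jaw": 0.2},
    {"xyz": [-95, -38, 0], "twist": 0.18, "jaw": 0.2},
    {"xyz": [-150, -60, 5], "twist": 0.27, "jaw": 0.2},
    {"xyz": [-186, -74, 12], "twist": 0.311, "jaw": 0.2},
    {"xyz": [-186, -74, 12], "twist": 0.311, "jaw": 0.2},
  ],
)

```text
time: 9.85
ee_pos: [0.4177, 0.0473, 0.097]
tcp_rot: [-179.9, 0.0, 77.6]
wrist_force: [0.5, 0.7, -2.2]
opening: 0.0615
grasp_force: 44.1
```

>>> apply_moves(
  motion=[
    {"xyz": [0, 0, 0], "twist": 0, "jaw": 0.2},
    {"xyz": [0, 0, 30], "twist": 0, "jaw": 0.2},
    {"xyz": [0, 0, 55], "twist": 0, "jaw": 0.2},
    {"xyz": [0, 0, 70], "twist": 0, "jaw": 0.2},
    {"xyz": [0, 0, 70], "twist": 0, "jaw": 0.2},
  ],
)

```text
time: 10.48
ee_pos: [0.4183, 0.0497, 0.027]
tcp_rot: [-179.9, 0.0, 77.9]
wrist_force: [0.7, 0.0, -1.1]
opening: 0.0615
grasp_force: 44.1
```

```bash
python3 - <<'E'
from h import *
o=sensors.get_obs(); print(o['ee_pos'],o['tcp_rot'],o['opening'],o['wrist_force'])
E
```

```text
[0.41832482 0.04974788 0.02695584] [-1.79901556e+02  3.08587416e-02  7.78601255e+01] 0.0614694917010715 [ 0.66484157  0.04177207 -1.06604949]
```

>>> apply_moves(
  motion=[
    {"xyz": [0, 0, 3], "twist": 0, "jaw": 0.2},
    {"xyz": [0, 0, 6], "twist": 0, "jaw": 0.2},
    {"xyz": [0, 0, 8], "twist": 0, "jaw": 0.2},
    {"xyz": [0, 0, 8], "twist": 0, "jaw": 0.2},
  ],
)

```text
time: 10.98
ee_pos: [0.4188, 0.0492, 0.0197]
tcp_rot: [180.0, -0.0, 77.8]
wrist_force: [-0.5, -0.5, -1.3]
opening: 0.0612
grasp_force: 44.1
```

>>> apply_moves(
  motion=[
    {"xyz": [0, 0, 0], "twist": 0, "jaw": 0.95},
    {"xyz": [0, 0, 0], "twist": 0, "jaw": 0.95},
    {"xyz": [0, 0, 0], "twist": 0, "jaw": 0.95},
    {"xyz": [0, 0, 0], "twist": 0, "jaw": 0.95},
  ],
)

```text
time: 11.48
ee_pos: [0.4188, 0.0492, 0.0198]
tcp_rot: [180.0, -0.0, 77.8]
wrist_force: [0.5, -0.2, -0.0]
opening: 0.0835
grasp_force: 0.0
```

>>> apply_moves(
  motion=[
    {"xyz": [0, 0, -25], "twist": 0, "jaw": 0.95},
    {"xyz": [0, 0, -60], "twist": 0, "jaw": 0.95},
    {"xyz": [0, 0, -115], "twist": -0.17, "jaw": 0.95},
    {"xyz": [0, 0, -140], "twist": -0.35, "jaw": 0.95},
    {"xyz": [0, 0, -140], "twist": -0.52, "jaw": 0.95},
  ],
)

```text
time: 12.1
ee_pos: [0.4198, 0.0493, 0.1621]
tcp_rot: [179.8, 0.0, 107.9]
wrist_force: [0.7, 0.3, 0.1]
opening: 0.0834
grasp_force: 0.0
```

```bash
python3 - <<'E'
from h import *
to([.4183-.04,.0497,.18],168.1)
E
```

```text
shift [ 13.1 -39.3 -18. ] twist -1.05 q6 78.8
```

>>> apply_moves(
  motion=[
    {"xyz": [10, -40, -30], "twist": -0.18, "jaw": 0.95},
    {"xyz": [20, -60, -40], "twist": -0.36, "jaw": 0.7},
    {"xyz": [20, -60, -60], "twist": -0.54, "jaw": 0.5},
    {"xyz": [20, -60, -60], "twist": -0.72, "jaw": 0.5},
    {"xyz": [20, -60, -60], "twist": -0.9, "jaw": 0.5},
  ],
)

```text
time: 12.72
ee_pos: [0.3556, 0.0502, 0.22]
tcp_rot: [180.0, 0.0, 159.5]
wrist_force: [0.6, 0.1, 0.3]
opening: 0.064
grasp_force: 0.0
```

>>> apply_moves(
  motion=[
    {"xyz": [0, 0, 0], "twist": -0.15, "jaw": 0.5},
    {"xyz": [0, 0, 0], "twist": -0.15, "jaw": 0.5},
    {"xyz": [0, 0, 0], "twist": -0.15, "jaw": 0.5},
  ],
)

```text
time: 13.1
ee_pos: [0.3555, 0.0502, 0.2197]
tcp_rot: [-180.0, 0.0, 167.6]
wrist_force: [0.3, -0.1, 0.3]
opening: 0.0641
grasp_force: 0.0
```

```bash
cat >> h.py <<'E'
def top(x,y,z0,z1,save,r=.06):
    p,im,d=shot('wrist');w=cloud(p,d)
    m=(np.hypot(w[...,0]-x,w[...,1]-y)<r)&(w[...,2]>z0)&(w[...,2]<z1)
    m=cv2.morphologyEx(m.astype(np.uint8),cv2.MORPH_OPEN,np.ones((3,3)))
    P=w[m>0]; c,s,a=cv2.minAreaRect((P[:,:2]*1000).astype(np.float32)); print('rect',c,s,a,len(P),P[:,2].mean())
    g=im.astype(int).sum(2); hm=cv2.erode(m,np.ones((5,5)))>0; dk=hm&(g<.85*np.median(g[m>0]))
    k,l,st,cc=cv2.connectedComponentsWithStats(dk.astype(np.uint8))
    for j in range(1,k):
        if st[j,4]>6: print('hole',cc[j].round(1),st[j,4],w[l==j].mean(0).round(4))
    cv2.imwrite(save,im[...,::-1])
E
python3 - <<'E'
from h import *
o=sensors.get_obs(); print(o['ee_pos'],o['tcp_rot'])
top(.4188,.0492,.024,.042,'pics/w4.png')
E
```

```text
[0.35552676 0.05015129 0.21969079] [-1.79999592e+02  5.17256380e-04  1.67556255e+02]
rect (416.8658447265625, 49.035160064697266) (33.92056655883789, 61.32620620727539) 78.24258422851562 1810 0.03179864339626293
hole [264.5 213.3] 53 [0.3952 0.0524 0.0323]
hole [265.2 253.9] 56 [0.4402 0.0436 0.0323]
```

View pics/w4.png

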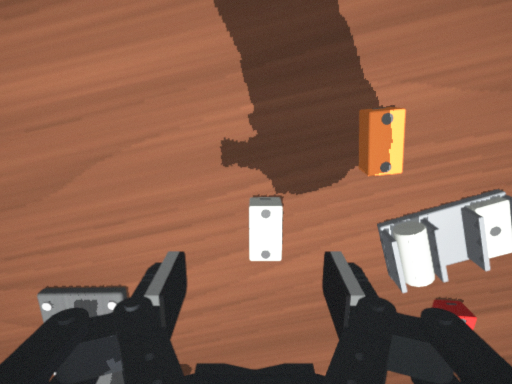

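The block stands flat on the open bench, holes up at (264,213) and (265,254), with its centre near (0.418,0.0487). The rack still holds the roller and the plate. Now I regrasp by the long sides.

```bash
python3 - <<'E'
from h import *
to([.418,.0487,.0200],168.2)
E
```

```text
shift [-61.3  12.  199.7] twist -0.011 q6 20.4
```

>>> apply_moves(
  motion=[
    {"xyz": [-45, 9, 35], "twist": -0.011, "jaw": 0.5},
    {"xyz": [-61.3, 12, 80], "twist": -0.011, "jaw": 0.5},
    {"xyz": [-61.3, 12, 130], "twist": -0.011, "jaw": 0.5},
    {"xyz": [-61.3, 12, 150], "twist": -0.011, "jaw": 0.5},
    {"xyz": [-61.3, 12, 150], "twist": -0.011, "jaw": 0.5},
  ],
)

```text
time: 13.78
ee_pos: [0.4169, 0.0487, 0.0683]
tcp_rot: [-179.9, -0.2, 168.3]
wrist_force: [0.5, -0.3, 0.1]
opening: 0.0642
grasp_force: 0.0
```

```bash
python3 - <<'E'
from h import *
to([.418,.0487,.0200],168.2)
E
```

```text
shift [-1.2  0.2 48.3] twist 0.002 q6 18.4
```

>>> apply_moves(
  motion=[
    {"xyz": [-1, 0, 25], "twist": 0, "jaw": 0.5},
    {"xyz": [-1, 0, 42], "twist": 0, "jaw": 0.5},
    {"xyz": [-1, 0, 48], "twist": 0, "jaw": 0.5},
    {"xyz": [-1, 0, 48], "twist": 0, "jaw": 0.5},
    {"xyz": [-1, 0, 48], "twist": 0, "jaw": 0.5},
  ],
)

```text
time: 14.4
ee_pos: [0.4194, 0.0487, 0.0225]
tcp_rot: [180.0, 0.1, 168.4]
wrist_force: [-0.7, -0.1, -0.2]
opening: 0.0642
grasp_force: 0.0
```

>>> apply_moves(
  motion=[
    {"xyz": [0, 0, 0], "twist": 0, "jaw": -0.5},
    {"xyz": [0, 0, 0], "twist": 0, "jaw": -0.5},
    {"xyz": [0, 0, 0], "twist": 0, "jaw": -0.5},
    {"xyz": [0, 0, 0], "twist": 0, "jaw": -0.5},
  ],
  grip_force=22,
)

```text
time: 14.9
ee_pos: [0.4193, 0.0487, 0.0222]
tcp_rot: [180.0, 0.0, 168.4]
wrist_force: [-0.3, -0.3, 5.6]
opening: 0.0337
grasp_force: 23.2
```

```bash
python3 - <<'E'
from h import *
o=sensors.get_obs(); print(o['ee_pos'],o['tcp_rot'],o['opening'],o['wrist_force'])
# plate front edge at station x=-60 ; block centre so edge is at +25 of it
t=st2w([-60-25,0,0]); print(t); to([t[0],t[1],.08],168.1)
E
```

```text
[0.41928569 0.04869346 0.02216935] [1.79987153e+02 4.52270765e-02 1.68374593e+02] 0.03370281959819518 [-0.27813402 -0.34992969  5.62058122]
[ 0.42792674 -0.17487264  0.        ]
shift [ -53.6 -217.2  -57.8] twist 0.005 q6 18.3
```

>>> apply_moves(
  motion=[
    {"xyz": [0, 0, -10], "twist": 0, "jaw": -0.5},
    {"xyz": [0, 0, -40], "twist": 0.005, "jaw": -0.5},
    {"xyz": [-12, -50, -58], "twist": 0.005, "jaw": -0.5},
    {"xyz": [-26, -105, -58], "twist": 0.005, "jaw": -0.5},
    {"xyz": [-40, -160, -58], "twist": 0.005, "jaw": -0.5},
  ],
)

```text
time: 15.52
ee_pos: [0.4259, -0.1177, 0.0804]
tcp_rot: [180.0, 0.1, 168.1]
wrist_force: [0.4, -0.4, -1.2]
opening: 0.0337
grasp_force: 22.6
```

>>> apply_moves(
  motion=[
    {"xyz": [-13.6, -57, 0], "twist": 0, "jaw": -0.5},
    {"xyz": [-13.6, -57, 0], "twist": 0, "jaw": -0.5},
    {"xyz": [-13.6, -57, 0], "twist": 0, "jaw": -0.5},
  ],
)

```text
time: 15.9
ee_pos: [0.4271, -0.1746, 0.0796]
tcp_rot: [180.0, -0.0, 168.0]
wrist_force: [-1.2, 0.3, -0.7]
opening: 0.0337
grasp_force: 22.8
```

```bash
python3 - <<'E'
from h import *
o=sensors.get_obs(); print(o['ee_pos'],w2st(o['ee_pos']),o['tcp_rot'],o['opening'],o['wrist_force'])
t=st2w([-85+1.3,0,0]); to([t[0],t[1],.038],168.1)
E
```

```text
[ 0.42710106 -0.17464859  0.07962625] [-8.58541290e+01  4.89823712e-02  7.96262460e+01] [ 1.79975679e+02 -4.85409540e-02  1.68029824e+02] 0.03368839038086855 [-1.21326788  0.26225674 -0.69772843]
shift [-2.2 -0.1 41.6] twist -0.001 q6 -10.3
```

>>> apply_moves(
  motion=[
    {"xyz": [-2, 0, 20], "twist": 0, "jaw": -0.5},
    {"xyz": [-2, 0, 38], "twist": 0, "jaw": -0.5},
    {"xyz": [-2, 0, 43], "twist": 0, "jaw": -0.5},
    {"xyz": [-2, 0, 46], "twist": 0, "jaw": -0.5},
    {"xyz": [-2, 0, 48.5], "twist": 0, "jaw": -0.5},
  ],
)

```text
time: 16.52
ee_pos: [0.4286, -0.174, 0.0327]
tcp_rot: [180.0, -0.1, 168.2]
wrist_force: [-12.9, 6.3, 20.4]
opening: 0.0335
grasp_force: 27.1
```

>>> apply_moves(
  motion=[
    {"xyz": [0, 0, 0], "twist": 0, "jaw": -0.5},
    {"xyz": [0, 0, 0], "twist": 0, "jaw": -0.5},
  ],
)

```text
time: 16.77
ee_pos: [0.4286, -0.1739, 0.0325]
tcp_rot: [180.0, -0.1, 168.2]
wrist_force: [-10.2, 6.2, 15.4]
opening: 0.0336
grasp_force: 26.7
```

```bash
cat >> h.py <<'E'
def tilt(save,cx,x0=-50,x1=50,cams=('scene','side','wrist')):
    "block top tilt from depth: white points around station x=cx"
    for n in cams:
        p,im,d=shot(n); w=cloud(p,d); s=w2st(w.reshape(-1,3)).reshape(w.shape)
        m=(abs(s[...,0]-cx)<34)&(abs(s[...,1])<18)&(s[...,2]>25)&(s[...,2]<115)&(im.min(2)>175)
        P=s[m]
        if len(P)>15:
            for _ in range(4):
                c,*_r=np.linalg.lstsq(np.c_[P[:,0]-cx,P[:,1],np.ones(len(P))],P[:,2],rcond=None)
                r=P[:,2]-np.c_[P[:,0]-cx,P[:,1],np.ones(len(P))]@c; P=P[abs(r)<max(2,1.5*r.std())]
            print(n,len(P),'deg',np.degrees(np.arctan(c[:2])).round(1),'z at cx',c[2].round(1),'x',P[:,0].min().round(1),P[:,0].max().round(1),'y',P[:,1].min().round(1),P[:,1].max().round(1))
        cv2.imwrite(f'pics/{save}_{n}.png',im[...,::-1])
E
python3 - <<'E'
from h import *
o=sensors.get_obs(); print(w2st(o['ee_pos']),o['tcp_rot'],o['wrist_force'],o['torque'])
tilt('t1',-85)
E
```

```text
[-84.56039017   1.07021373  32.4722941 ] [ 1.79954573e+02 -8.82568303e-02  1.68162174e+02] [-10.17258158   6.20483139  15.42102347] [1.06549679 1.91411353 0.07842837]
wrist 10424 deg [6.1 0.2] z at cx 44.3 x -119.0 -57.5 y -15.6 18.0
```

>>> apply_moves(
  motion=[
    {"xyz": [0, 0, 2], "twist": 0, "jaw": -0.5},
    {"xyz": [0, 0, 4], "twist": 0, "jaw": -0.5},
    {"xyz": [0, 0, 6], "twist": 0, "jaw": -0.5},
    {"xyz": [0, 0, 6], "twist": 0, "jaw": -0.5},
  ],
  grip_force=20,
)

```text
time: 17.42
ee_pos: [0.4287, -0.1739, 0.0267]
tcp_rot: [180.0, -0.1, 168.2]
wrist_force: [-12.2, 5.8, 18.5]
opening: 0.0336
grasp_force: 29.8
```

```bash
python3 - <<'E'
from h import *
o=sensors.get_obs(); print(w2st(o['ee_pos']),o['tcp_rot'],o['wrist_force'],o['torque'])
tilt('t2',-85)
E
```

```text
[-84.4500533    1.05917506  26.73765143] [ 1.79956213e+02 -6.88112576e-02  1.68162877e+02] [-12.20103038   5.81071655  18.47191479] [1.13844889 1.98629717 0.05192888]
wrist 10840 deg [13.7  0.2] z at cx 41.5 x -119.0 -61.7 y -15.5 18.0
```

>>> apply_moves(
  motion=[
    {"xyz": [0, 0, 1], "twist": 0, "jaw": -0.5},
    {"xyz": [0, 0, 1], "twist": 0, "jaw": -0.5},
    {"xyz": [5, 0, -20], "twist": 0, "jaw": -0.5},
    {"xyz": [5, 0, -60], "twist": 0, "jaw": -0.5},
    {"xyz": [5, 0, -110], "twist": 0, "jaw": -0.5},
  ],
)

```text
time: 18.2
ee_pos: [0.4239, -0.1732, 0.1358]
tcp_rot: [180.0, -0.1, 168.1]
wrist_force: [0.7, -0.6, -0.9]
opening: 0.0338
grasp_force: 27.6
```

>>> apply_moves(
  motion=[
    {"xyz": [0, 0, 0], "twist": 0, "jaw": -0.5},
    {"xyz": [0, 0, 0], "twist": 0, "jaw": -0.5},
  ],
)

```text
time: 18.45
ee_pos: [0.4244, -0.1736, 0.1346]
tcp_rot: [180.0, -0.0, 168.1]
wrist_force: [0.0, -0.4, -1.0]
opening: 0.0338
grasp_force: 27.8
```

```bash
cat >> h.py <<'E'
def held():
    "block relative to TCP in station axes (mm), from its two holes and top plane, wrist camera"
    o=sensors.get_obs(); e=w2st(o['ee_pos'])
    p,im,d=shot('wrist'); w=cloud(p,d); s=w2st(w.reshape(-1,3)).reshape(w.shape)-e
    m=((abs(s[...,0])<38)&(abs(s[...,1])<16.5)&(s[...,2]>-12)&(s[...,2]<28)&(d>0)).astype(np.uint8)
    g=im.astype(int).sum(2); m0=(m>0)&(g>450)
    P=s[m0]; c=np.array([0.25,0,10.])
    for _ in range(6):
        r=P[:,2]-np.c_[P[:,:2],np.ones(len(P))]@c; Q=P[abs(r-np.median(r))<max(1.5,np.std(r))]
        c=np.linalg.lstsq(np.c_[Q[:,:2],np.ones(len(Q))],Q[:,2],rcond=None)[0]
    print('plane deg',np.degrees(np.arctan(c[:2])).round(2),c[2].round(2),len(P),len(Q),'TCP st',e.round(2))
    rr=abs(s[...,2]-(s[...,:2]@c[:2]+c[2])); on=((m>0)&(rr<3)).astype(np.uint8)
    dk=(on>0)&(g<.85*np.median(g[on>0])); k,l,stt,cc=cv2.connectedComponentsWithStats(dk.astype(np.uint8))
    for j in range(1,k):
        if stt[j,4]>25: print('dark',cc[j].round(1),stt[j].tolist(),s[l==j].mean(0).round(2))
    print('top x',np.percentile(Q[:,0],[.3,99.7]).round(1),'y',np.percentile(Q[:,1],[.3,99.7]).round(1))
    cv2.imwrite('pics/held.png',im[...,::-1])
E
python3 -c "
from h import *
held()"
```

```text
plane deg [14.92  0.21] 15.31 11569 11362 TCP st [-88.71   0.52 134.6 ]
dark [253.4 204.6] [212, 203, 85, 10, 293] [-37.44  -0.24   4.34]
dark [254.3 223.9] [240, 210, 29, 29, 647] [-30.58   0.11   7.47]
dark [213.  317.2] [212, 275, 4, 83, 96] [  5.58 -16.24  16.22]
dark [254.2 340.1] [240, 326, 29, 29, 647] [13.85  0.04 19.35]
top x [-37.5  21.1] y [-16.3  16.4]
```

```bash
python3 - <<'E'
from h import *
a=.26
for n in ('scene','side','wrist'):
    p,im,d=shot(n); w=cloud(p,d); s=w2st(w.reshape(-1,3)).reshape(w.shape)
    q=s-[0,0,62]; r=np.stack([q[...,0]*np.cos(a)+q[...,2]*np.sin(a),q[...,1],-q[...,0]*np.sin(a)+q[...,2]*np.cos(a)],-1)
    bar=(abs(r[...,0])<30)&(abs(r[...,1])<20)&(abs(r[...,2])<5)
    P=r[bar]; print(n,'bar',bar.sum(), P.mean(0).round(1) if len(P) else '', np.percentile(P[:,1],[2,98]).round(1) if len(P) else '')
    for sg in(-1,1):
        m=(abs(r[...,0]*sg-38)<9)&(abs(r[...,1])<20)&(r[...,2]>12)&(r[...,2]<34)
        P=r[m]
        if len(P)>5: print(' stop',sg,len(P),'x',np.percentile(P[:,0],[2,50,98]).round(1),'y',np.percentile(P[:,1],[3,50,97]).round(1),'z',np.percentile(P[:,2],[50,98]).round(1))
        t=P[P[:,2]>25]
        if len(t)>3: print('   top',len(t),'x',t[:,0].min().round(1),t[:,0].max().round(1),'y',t[:,1].min().round(1),t[:,1].max().round(1))
E
```

```text
scene bar 114 [-2.   1.8 -1.8] [-12.9  13.1]
 stop -1 41 x [-40.5 -34.2 -31.6] y [-13.5   1.6  13.2] z [22.3 28.1]
   top 17 x -41.6 -32.3 y -12.2 11.7
 stop 1 46 x [34.6 41.6 44.5] y [-12.1   3.3  13.4] z [21.9 27.8]
   top 12 x 35.0 45.1 y -12.2 12.3
side bar 294 [ 0.2 -2.  -0.3] [-14.7  11.8]
 stop -1 47 x [-42.3 -38.3 -34.6] y [-14.9  -7.    6.7] z [27.3 31. ]
   top 33 x -42.2 -34.4 y -15.2 7.0
 stop 1 60 x [34.1 37.6 41.9] y [-14.8  -4.8  12.1] z [26.9 30.2]
   top 39 x 34.1 42.0 y -15.2 12.7
wrist bar 348 [20.   0.4  0.2] [-12.   12.7]
```

```bash
python3 - <<'E'
from h import *
to(st2w([-10.9,0,123]),168.1)
E
```

```text
shift [-78.3  -0.3  10.7] twist 0.0 q6 -10.4
```

>>> apply_moves(
  motion=[
    {"xyz": [-25, -0.3, 0], "twist": 0, "jaw": -0.5},
    {"xyz": [-55, -0.3, 0], "twist": 0, "jaw": -0.5},
    {"xyz": [-78, -0.3, 5], "twist": 0, "jaw": -0.5},
    {"xyz": [-78, -0.3, 10.7], "twist": 0, "jaw": -0.5},
    {"xyz": [-78, -0.3, 10.7], "twist": 0, "jaw": -0.5},
  ],
)

```text
time: 19.27
ee_pos: [0.4998, -0.1901, 0.1232]
tcp_rot: [180.0, -0.1, 168.1]
wrist_force: [0.0, -0.1, -0.8]
opening: 0.0333
grasp_force: 27.7
```

```bash
python3 - <<'E'
from h import *
o=sensors.get_obs(); print(w2st(o['ee_pos']),o['qd'].max())
held()
a=.26
p,im,d=shot('wrist'); w=cloud(p,d); s=w2st(w.reshape(-1,3)).reshape(w.shape)
q=s-[0,0,62]; r=np.stack([q[...,0]*np.cos(a)+q[...,2]*np.sin(a),q[...,1],-q[...,0]*np.sin(a)+q[...,2]*np.cos(a)],-1)
for sg in(-1,1):
    m=(abs(r[...,0]*sg-38)<9)&(abs(r[...,1])<20)&(r[...,2]>12)&(r[...,2]<34); P=r[m]
    if len(P)>5: print(' stop',sg,len(P),'x',np.percentile(P[:,0],[2,50,98]).round(1),'y',np.percentile(P[:,1],[3,50,97]).round(1),'z',np.percentile(P[:,2],[50,98]).round(1))
    t=P[P[:,2]>25]
    if len(t)>3: print('   top',len(t),'x',t[:,0].min().round(1),t[:,0].max().round(1),'y',t[:,1].min().round(1),t[:,1].max().round(1))
cv2.imwrite('pics/w5.png',im[...,::-1])
E
```

```text
[-1.15374113e+01 -1.19056491e-01  1.23249856e+02] 0.40636362703751056
plane deg [14.75  0.15] 15.27 11534 11308 TCP st [-1.1540e+01 -1.2000e-01  1.2325e+02]
dark [253.5 204.5] [212, 203, 85, 8, 284] [-37.46  -0.18   4.38]
dark [254.3 223.9] [240, 210, 29, 29, 644] [-30.58   0.14   7.55]
dark [213.  314.5] [212, 276, 3, 75, 84] [  4.62 -16.23  15.84]
dark [254.2 340. ] [240, 326, 29, 29, 647] [13.87  0.06 19.3 ]
dark [259.5 357. ] [223, 355, 73, 3, 74] [20.97  2.16 20.49]
top x [-37.5  21.1] y [-16.3  16.4]
 stop -1 723 x [-42.6 -38.9 -35.1] y [-12.4  -0.1  12.2] z [28.2 29.5]
   top 723 x -42.6 -35.1 y -13.0 12.8
```

View pics/w5.png

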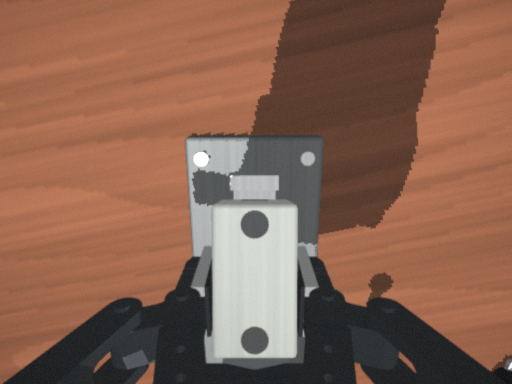

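The block is held in line with the rest; the low stop shows at (254,185). It is tilted 14.8° with holes at (254,224) and (254,340). I lower it square to the slope.

>>> apply_moves(
  motion=[
    {"xyz": [-3, 0.1, 11.2], "twist": 0, "jaw": -0.5},
    {"xyz": [-6, 0.1, 22.4], "twist": 0, "jaw": -0.5},
    {"xyz": [-9, 0.1, 33.6], "twist": 0, "jaw": -0.5},
    {"xyz": [-11.2, 0.1, 41.5], "twist": 0, "jaw": -0.5},
    {"xyz": [-11.2, 0.1, 41.5], "twist": 0, "jaw": -0.5},
  ],
)

```text
time: 20.0
ee_pos: [0.5114, -0.1925, 0.082]
tcp_rot: [180.0, -0.1, 168.1]
wrist_force: [0.2, -0.0, -1.8]
opening: 0.0334
grasp_force: 27.7
```

```bash
python3 - <<'E'
from h import *
o=sensors.get_obs(); print(w2st(o['ee_pos']),o['wrist_force'],o['torque'])
held()
E
```

```text
[ 3.59500661e-01 -4.19033543e-02  8.20206886e+01] [ 0.20869342 -0.04038877 -1.82296596] [-0.005442   -0.065708    0.00655676]
plane deg [14.82  0.14] 15.31 12023 11326 TCP st [ 3.600e-01 -4.000e-02  8.202e+01]
dark [252.  204.8] [212, 203, 85, 16, 289] [-37.35  -0.76   4.5 ]
dark [254.3 223.9] [240, 210, 29, 29, 647] [-30.57   0.11   7.58]
dark [213.1 320.2] [212, 280, 4, 78, 86] [  6.85 -16.23  16.47]
dark [254.2 340. ] [240, 326, 29, 29, 646] [13.87  0.05 19.35]
top x [-37.5  21.1] y [-16.3  16.4]
```

No contact with the stops. I do the last few millimetres while watching the force.

>>> apply_moves(
  motion=[
    {"xyz": [0, 0, 1.5], "twist": 0, "jaw": -0.5},
    {"xyz": [0, 0, 2.5], "twist": 0, "jaw": -0.5},
    {"xyz": [0, 0, 2.5], "twist": 0, "jaw": -0.5},
  ],
)

```text
time: 20.42
ee_pos: [0.5118, -0.1927, 0.0806]
tcp_rot: [-180.0, 0.0, 168.1]
wrist_force: [0.1, 0.3, -1.5]
opening: 0.0334
grasp_force: 27.7
```

```bash
python3 - <<'E'
from h import *
o=sensors.get_obs(); print(w2st(o['ee_pos']),o['wrist_force'],o['torque'])
E
```

```text
[ 0.70330951 -0.16375153 80.60001257] [ 0.09448779  0.25112766 -1.51631269] [-0.02444624  0.00459011 -0.03465632]
```

>>> apply_moves(
  motion=[
    {"xyz": [0.5, 0, 1], "twist": 0, "jaw": -0.5},
    {"xyz": [0.5, 0, 2], "twist": 0, "jaw": -0.5},
    {"xyz": [0.5, 0, 2], "twist": 0, "jaw": -0.5},
    {"xyz": [0.5, 0, 2], "twist": 0, "jaw": -0.5},
  ],
)

```text
time: 20.92
ee_pos: [0.5116, -0.1926, 0.0801]
tcp_rot: [-180.0, 0.1, 168.1]
wrist_force: [-3.7, 0.7, 11.3]
opening: 0.0337
grasp_force: 29.1
```

```bash
python3 - <<'E'
from h import *
o=sensors.get_obs(); print(w2st(o['ee_pos']),o['wrist_force'],o['torque'])
E
```

```text
[ 0.5544147  -0.1359872  80.13294346] [-3.65425049  0.72619484 11.31282267] [0.33814777 0.88095058 0.00802645]
```

It is seated, with 11 N upward. I release and back off straight up.

>>> apply_moves(
  motion=[
    {"xyz": [0, 0, -1], "twist": 0, "jaw": -0.5},
    {"xyz": [0, 0, -1], "twist": 0, "jaw": -0.1},
    {"xyz": [0, 0, -1], "twist": 0, "jaw": 0.1},
    {"xyz": [0, 0, -1], "twist": 0, "jaw": 0.1},
  ],
)

```text
time: 21.42
ee_pos: [0.5112, -0.1926, 0.0793]
tcp_rot: [180.0, -0.0, 168.1]
wrist_force: [0.1, 0.2, -0.2]
opening: 0.047
grasp_force: 0.0
```

```bash
python3 - <<'E'
from h import *
held()
o=sensors.get_obs(); print(o['wrist_force'],o['opening'])
E
```

```text
plane deg [14.87  0.15] 16.04 11910 11441 TCP st [ 0.11 -0.15 79.28]
dark [248.1 209.2] [212, 204, 85, 46, 301] [-35.96  -2.25   5.61]
dark [254.1 225.6] [240, 212, 29, 28, 648] [-30.22   0.06   8.34]
dark [213. 340.] [213, 323, 1, 35, 35] [ 14.02 -16.19  19.11]
dark [254.1 342.3] [240, 328, 29, 29, 650] [1.424e+01 2.000e-02 2.017e+01]
top x [-37.3  21.4] y [-16.3  16.4]
[-1.11451588 -0.49242498 -0.74037038] 0.04713792560185635
```

The block is seated: top centre at station (-7.9, -0.1, 93.5), tilted 14.9°. I retreat, then go around to the knob.

>>> apply_moves(
  motion=[
    {"xyz": [0, 0, -15], "twist": 0, "jaw": 0.1},
    {"xyz": [0, 0, -45], "twist": 0, "jaw": 0.1},
    {"xyz": [20, 0, -70], "twist": 0, "jaw": 0.1},
    {"xyz": [30, 35, -115], "twist": 0, "jaw": 0.06},
    {"xyz": [30, 70, -160], "twist": 0, "jaw": 0.06},
  ],
)

```text
time: 22.1
ee_pos: [0.4956, -0.1173, 0.2422]
tcp_rot: [-180.0, 0.1, 168.0]
wrist_force: [1.2, -0.2, -0.0]
opening: 0.0451
grasp_force: 0.0
```

```bash
python3 - <<'E'
from h import *
o=sensors.get_obs(); print(w2st(o['ee_pos']))
to(st2w([90.5,79.8,325]),168.1)
p,im,d=shot('side');w=cloud(p,d); s=w2st(w.reshape(-1,3)).reshape(w.shape)
for n in('side','scene'):
    p,im,d=shot(n);w=cloud(p,d)
    k=(abs(s[...,0]-90)<25)&(abs(s[...,1]-80)<20)&(s[...,2]>250)&(s[...,2]<290) if n=='side' else (lambda q:(abs(q[...,0]-90)<25)&(abs(q[...,1]-80)<20)&(q[...,2]>250)&(q[...,2]<290))(w2st(w.reshape(-1,3)).reshape(w.shape))
    q=w2st(w[k]) ; print(n,k.sum(),q.mean(0).round(1))
E
```

```text
[-30.61313493  70.31690182 242.15981212]
shift [-121.2    9.7  -82.7] twist -0.002 q6 -1.3
side 82 [ 82.   74.8 269.5]
scene 68 [ 87.7  84.5 267.5]
```

>>> apply_moves(
  motion=[
    {"xyz": [0, 5, -45], "twist": 0, "jaw": 0.06},
    {"xyz": [-30, 9.7, -82], "twist": 0, "jaw": 0.06},
    {"xyz": [-75, 9.7, -82], "twist": 0, "jaw": 0.06},
    {"xyz": [-118, 9.7, -82], "twist": 0, "jaw": 0.06},
    {"xyz": [-118, 9.7, -82], "twist": 0, "jaw": 0.06},
  ],
)

```text
time: 22.88
ee_pos: [0.6158, -0.1338, 0.3174]
tcp_rot: [-180.0, -0.3, 168.1]
wrist_force: [0.1, 0.3, -0.4]
opening: 0.0457
grasp_force: 0.0
```

```bash
python3 - <<'E'
from h import *
o=sensors.get_obs(); print(w2st(o['ee_pos']))
to(st2w([87,79.8,266]),168.1)
E
```

```text
[ 90.37046991  78.98033168 317.38998798]
shift [ 3.1  0.8 51.4] twist -0.001 q6 -0.3
```

>>> apply_moves(
  motion=[
    {"xyz": [3, 0.8, 25], "twist": 0, "jaw": 0.06},
    {"xyz": [3, 0.8, 51], "twist": 0, "jaw": 0.06},
    {"xyz": [3, 0.8, 51], "twist": 0, "jaw": 0.06},
    {"xyz": [3, 0.8, 51], "twist": 0, "jaw": -0.8},
    {"xyz": [3, 0.8, 51], "twist": 0, "jaw": -0.8},
  ],
  grip_force=25,
)

```text
time: 23.5
ee_pos: [0.611, -0.1315, 0.2723]
tcp_rot: [-180.0, 0.1, 168.1]
wrist_force: [-2.3, 0.1, 4.5]
opening: 0.018
grasp_force: 24.3
```

>>> apply_moves(
  motion=[
    {"xyz": [0, 0, 0], "twist": 0, "jaw": -0.8},
    {"xyz": [0, 0, 0], "twist": 0, "jaw": -0.8},
  ],
)

```text
time: 23.75
ee_pos: [0.611, -0.1315, 0.2723]
tcp_rot: [-180.0, 0.1, 168.1]
wrist_force: [-3.6, -0.6, 6.5]
opening: 0.018
grasp_force: 24.4
```

```bash
python3 - <<'E'
from h import *
o=sensors.get_obs(); e=w2st(o['ee_pos']); print(e,o['wrist_force'],o['opening'])
T=R.from_euler('xyz',o['tcp_rot'],degrees=True)
a0=1.24
for a in np.linspace(a0,-.25,16)[1:]:
    d=np.array([120*(np.cos(a0)-np.cos(a)),0,120*(np.sin(a)-np.sin(a0))])
    print((d*[-1,0,-1]).round(1))
E
```

```text
[ 85.20989934  80.20945021 272.25072622] [-3.62841848 -0.59689865  6.45823838] 0.018048413326138112
[11.1  0.   4.4]
[21.6  0.   9.9]
[31.6  0.  16.4]
[40.9  0.  23.9]
[49.4  0.  32.3]
[57.   0.  41.4]
[63.7  0.  51.3]
[69.3  0.  61.8]
[73.9  0.  72.8]
[77.4  0.  84.2]
[79.7  0.  95.9]
[ 80.9   0.  107.7]
[ 80.9   0.  119.7]
[ 79.7   0.  131.5]
[ 77.3   0.  143.2]
```

>>> apply_moves(
  motion=[
    {"xyz": [11.1, 0, 4.4], "twist": 0, "jaw": -0.8},
    {"xyz": [21.6, 0, 9.9], "twist": 0, "jaw": -0.8},
    {"xyz": [31.6, 0, 16.4], "twist": 0, "jaw": -0.8},
    {"xyz": [40.9, 0, 23.9], "twist": 0, "jaw": -0.8},
    {"xyz": [49.4, 0, 32.3], "twist": 0, "jaw": -0.8},
  ],
)

```text
time: 24.38
ee_pos: [0.5628, -0.1215, 0.2393]
tcp_rot: [-180.0, 0.1, 168.1]
wrist_force: [0.1, -1.8, 2.6]
opening: 0.0178
grasp_force: 24.7
```

>>> apply_moves(
  motion=[
    {"xyz": [7.6, 0, 9.1], "twist": 0, "jaw": -0.8},
    {"xyz": [14.3, 0, 19], "twist": 0, "jaw": -0.8},
    {"xyz": [19.9, 0, 29.5], "twist": 0, "jaw": -0.8},
    {"xyz": [24.5, 0, 40.5], "twist": 0, "jaw": -0.8},
    {"xyz": [28, 0, 51.9], "twist": 0, "jaw": -0.8},
  ],
)

```text
time: 25.0
ee_pos: [0.5351, -0.1157, 0.1857]
tcp_rot: [-180.0, 0.0, 168.1]
wrist_force: [-0.2, -5.3, 2.4]
opening: 0.0177
grasp_force: 25.2
```

```bash
python3 - <<'E'
from h import *
o=sensors.get_obs(); e=w2st(o['ee_pos']); print(e,o['wrist_force'],o['opening'])
E
```

```text
[  7.64957625  80.02190565 185.68844092] [-0.23045772 -5.33432678  2.40689566] 0.01774100378698633
```

>>> apply_moves(
  motion=[
    {"xyz": [2.3, 0, 11.7], "twist": 0, "jaw": -0.8},
    {"xyz": [3.5, 0, 23.5], "twist": 0, "jaw": -0.8},
    {"xyz": [3.5, 0, 35.5], "twist": 0, "jaw": -0.8},
    {"xyz": [2.3, 0, 47.3], "twist": 0, "jaw": -0.8},
    {"xyz": [0.5, 0, 56], "twist": 0, "jaw": -0.8},
  ],
)

```text
time: 25.62
ee_pos: [0.5344, -0.1155, 0.129]
tcp_rot: [-180.0, -0.1, 168.1]
wrist_force: [-3.1, -5.3, 1.6]
opening: 0.0181
grasp_force: 25.5
```

>>> apply_moves(
  motion=[
    {"xyz": [-0.5, 0, 2], "twist": 0, "jaw": -0.8},
    {"xyz": [-0.5, 0, 2], "twist": 0, "jaw": -0.8},
  ],
)

```text
time: 25.88
ee_pos: [0.5349, -0.1156, 0.1269]
tcp_rot: [-180.0, -0.1, 168.1]
wrist_force: [-1.5, -4.8, -0.9]
opening: 0.0179
grasp_force: 25.3
```

```bash
python3 - <<'E'
from h import *
o=sensors.get_obs(); e=w2st(o['ee_pos']); print(e,o['wrist_force'],o['opening'])
E
```

```text
[  7.4409327   80.01662949 126.94718155] [-1.50521388 -4.83728013 -0.85278164] 0.01790140526534358
```

>>> apply_moves(
  motion=[
    {"xyz": [-0.5, 0, 2], "twist": 0, "jaw": -0.8},
    {"xyz": [-0.5, 0, 3], "twist": 0, "jaw": -0.8},
    {"xyz": [-0.5, 0, 3], "twist": 0, "jaw": -0.8},
  ],
)

```text
time: 26.25
ee_pos: [0.5352, -0.1157, 0.126]
tcp_rot: [-180.0, -0.0, 168.1]
wrist_force: [-8.8, -3.1, 11.9]
opening: 0.0177
grasp_force: 26.2
```

>>> apply_moves(
  motion=[
    {"xyz": [-0.5, 0, 2], "twist": 0, "jaw": -0.8},
    {"xyz": [-0.5, 0, 2], "twist": 0, "jaw": -0.8},
    {"xyz": [-0.5, 0, 2], "twist": 0, "jaw": -0.8},
  ],
)

```text
time: 26.62
ee_pos: [0.5359, -0.1158, 0.1249]
tcp_rot: [-180.0, 0.1, 168.1]
wrist_force: [-10.2, -3.6, 17.4]
opening: 0.0182
grasp_force: 26.9
```

The foot resists with 17 N, so it is on the block. I release, retreat and check.

>>> apply_moves(
  motion=[
    {"xyz": [0, 0, 0], "twist": 0, "jaw": 0.1},
    {"xyz": [0, 0, 0], "twist": 0, "jaw": 0.1},
    {"xyz": [0, 0, -4], "twist": 0, "jaw": 0.1},
    {"xyz": [0, 0, -40], "twist": 0, "jaw": 0.1},
    {"xyz": [0, 0, -90], "twist": 0, "jaw": 0.1},
  ],
)

```text
time: 27.25
ee_pos: [0.5357, -0.1153, 0.213]
tcp_rot: [180.0, -0.2, 168.1]
wrist_force: [0.3, 0.2, 0.1]
opening: 0.0469
grasp_force: 0.0
```

>>> apply_moves(
  motion=[
    {"xyz": [50, 50, -60], "twist": 0, "jaw": 0.1},
    {"xyz": [90, 110, -60], "twist": 0, "jaw": 0.1},
    {"xyz": [110, 170, -60], "twist": 0, "jaw": 0.1},
    {"xyz": [110, 200, -60], "twist": 0, "jaw": 0.1},
    {"xyz": [110, 200, -60], "twist": 0, "jaw": 0.1},
  ],
)

```text
time: 27.88
ee_pos: [0.4694, 0.1066, 0.2735]
tcp_rot: [179.9, 0.0, 168.4]
wrist_force: [-0.5, -0.1, -0.7]
opening: 0.0471
grasp_force: 0.0
```

```bash
python3 - <<'E'
from h import *
o=sensors.get_obs(); print(o['ee_pos'],o['wrist_force'],o['time'])
c=[]
for n,(x0,y0,z) in {'scene':(150,130,110),'side':(262,180,130)}.items():
    p,im,d=shot(n);w=cloud(p,d);s=w2st(w.reshape(-1,3)).reshape(w.shape)
    k=(abs(s[...,0]-8)<22)&(abs(s[...,1]-80)<18)&(s[...,2]>100)&(s[...,2]<180)&(im.max(2)<90)
    Cm=w2st(-cv2.Rodrigues(p['rvec'])[0].T@p['tvec']); m=s[k].mean(0); v=m-Cm; v/=np.linalg.norm(v); print(n,'knob',k.sum(),m+v*6.7)
    m=(abs(s[...,0]+8)<35)&(abs(s[...,1])<18)&(s[...,2]>78)&(s[...,2]<105)&(im.min(2)>150); P=s[m]
    if len(P)>20:
        cc=np.linalg.lstsq(np.c_[P[:,0]+8.2,np.ones(len(P))],P[:,2],rcond=None)[0]; print(len(P),np.degrees(np.arctan(cc[0])),cc[1],np.ptp(P,axis=0))
    c.append(cv2.resize(im[y0:y0+z,x0:x0+z,::-1],(400,400),interpolation=cv2.INTER_CUBIC))
cv2.imwrite('pics/end.png',np.hstack(c))
E
```

```text
[0.46944126 0.1065552  0.2734573 ] [-0.53656196 -0.05143654 -0.72942985] 27.875
scene knob 35 [  8.57078938  80.56584887 122.49648942]
63 14.775420539869732 90.38227361939902 [69.2296442  32.98871523 21.66334186]
side knob 45 [  8.10151403  78.31834922 124.61554071]
223 14.993632652485504 92.29525634874427 [69.0901362  35.08749174 25.14203091]
```

View pics/end.png

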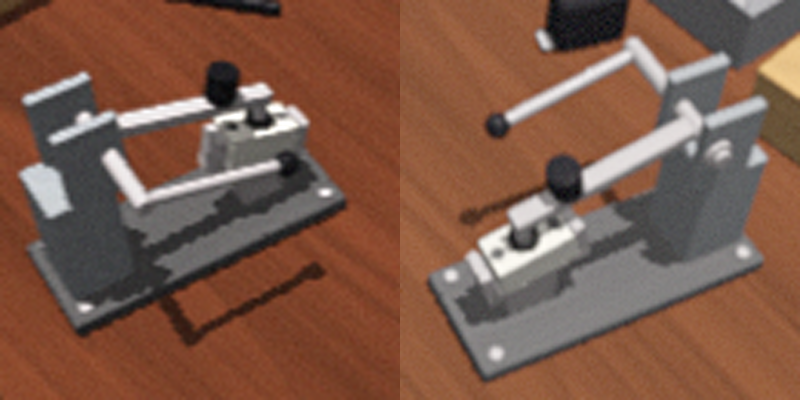

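Both end views show the block lying between the stops, holes up, with the rubber foot resting on its middle at (258,115) left and (522,235) right. The knob is down at z≈0.124, and the robot is clear. I hand in the job.

```bash
python3 -c "
from workcell import bot
print(bot.job_done())"
```

```text
the job is handed in; nothing more can be done
None
```

The job is handed in at about 28 s: the lever was raised, the block was moved from the rack to the bench and then laid holes up between the stops, and the lever was lowered until the foot rested on it, with the roller and plate left in the rack.

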